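# Open the paint-store gate and hold it wide

### The arm

A 7-joint arm with a two-finger parallel gripper is mounted at the origin on the work surface. World frame = base frame: x ahead of the robot, y to its left, z up, the work surface at z = 0. Lengths are in m, angles in rad, forces in N, time in s.
With the tool pointing down it reaches from about 0.4 to 0.85 m from the base axis. Payload 4.5 kg.
Tool frame: the origin (TCP) lies midway between the tips of the shut fingers; the grasp point (between the pads) lies 19 mm behind it; z points along the fingers, y is the direction in which the jaws open and shut (so a half turn about z gives the same grasp; the last joint's range is limited). The gripper opens to 88 mm and grips with 3 to 60 N. Pads are 18 mm wide; open, the fingers measure 123 mm over their backs; the gripper's body (75 mm by 187 mm) begins 45 mm behind the grasp point.
Start: joints at [-1.298, 0.689, -0.195, 1.565, 0.157, 0.902, -0.215], TCP at [0.148, 0.607, 0.239] pointing down, gripper open.
Joint ranges: [-3.01, 3.01], [-0.46, 2.08], [-1.47, 1.51], [0.13, 2.56], [-1, 4.14], [0.04, 2.09], [-2.66, 2.66]. Speed limits (rad/s): [2.57, 2.57, 3.14, 3.14, 3.14, 3.14, 3.14].

### API

Orientations are given as a unit quaternion [x, y, z, w].
In Python, from plant import r gives the robot as it stands. The module is installed in compiled form; this text tells all that it offers.
- The arm moves only by the tool carry_out, never from a script. Its argument "commands" is a list of rows, each a list of 6 numbers: the shift along the tool's x, y, z in m, then the turn, a rotation vector about the tool's x, y, z in degrees. In form: [[dx, dy, dz, wx, wy, wz], ...]. A call has 1 to 12 rows; each row is the pose to reach, as a shift and turn from the pose commanded when the call began, along the tool's axes at that moment; what a row does not reach only later rows make up. A row lasts 1/10 s, in which the tool goes at most 50 mm and 8.59 degrees, less where a joint would pass 70% of its speed; a pose out of reach is approached as far as the arm can. A call with a gripper value outside its range is refused whole. "fingers" is the closure in counts, from 0 (fully open) to 255 (shut), set as the call begins (left out, the last holds). The fingers move at their own pace and stop on an object; "grip_force" is the grip in N (left out, the last holds). Time passes only in rows, so rows that repeat a pose let the fingers close. It gives the time, the measured TCP pose, the force and the opening at its end, in the units of the state.
- r.get_state(): the state, without advancing time (a new reading comes with each control period).
- r.snapshot(name): name is "scene" or "top"; returns a dict with "img" (480x640x3 uint8, blue, green, red), "intrinsics" (3x3 intrinsics, pixels), "k1" (the pictures are not rectified: a ray, as slopes to the right and down, at radius r is drawn at 1 + k1 r^2 times it, then the intrinsics apply), "extrinsics" (4x4, takes a point from camera to world coordinates). Camera axes: x right, y down, z forward; pixel columns grow to the right and rows downward; lengths in m; the calibration is good to about 2 mm. A picture is of the moment at which its call begins. There is no depth.
- r.finish_job(): hands the job in, once; it reports no verdict.
Trained networks look in a picture, given as the dict that the camera call returned (one of the last four; its "shot" number tells which), for a name from the list of things; names that differ only in an ending like _2 or _b are one class to them, and where a whole thing is asked for, a point or a joint stands for the part that bears it (a point fixed in the world has none). Each returns a list of dicts, best first, with "p" (0 to 1); they miss things now and then, are a little off and sometimes report something else, mostly with a low value. They report only what shows in the picture. A call takes as long as a camera call. They do not tell look-alikes from the thing itself.
- r.spot_in(picture, label): "xyz" ([x, y, z] in m, in world coordinates, good to about 4 mm: the middle of the surface that is visible of it).
- r.spot_point(picture, label): "xyz" ([x, y, z] in m, in world coordinates, good to about 4 mm: a listed point, or the origin of a listed thing).
The state is a dict: "clock": time; "q": joint angles; "qd": joint speeds; "joint_torque": joint torques, N m; "tool_pos": TCP position; "eef_rot": TCP orientation; "contact_force": force on the tool from outside, world axes, zero at the start; "moment": the same for the moment, N m; "opening": opening from 0.0 (shut) to 1.0 (fully open).
Only numpy, scipy, OpenCV 4.12 (cv2) and the standard library are available. Lean on these libraries where they do the work, as an engineer would, in place of code of your own. Each camera call takes 0.05 s, during which the arm holds its last target.

### The job

Lift the steel keeper loop up off the two posts on top of the cage front and set it down in the aluminium tray. Then squeeze together the ears of the catch on the cage's fixed frame until it stops, and only after that squeeze the matching sprung catch on the gate and swing the gate out towards you, past its click detent, until it is about 70 degrees open or wider. Finish while still holding the gate wide open with the gripper (it springs back if let go), leaving the loop in the tray and the other things where they are.

Things in the scene. Friction and masses are not known exactly. Their poses are not given: they have to be found in the camera images.
- cage: Dark grey steel cage with a sheet roof, fixed, 200 mm deep (x), 420 wide (y), top of roof and front rails 150 mm above the table. Origin under its middle; its -x points out of its front, to the robot; z up. Front rails 20 mm thick, centred on x = -90 mm. Seen from the robot the left half of the front (+y) is the swinging gate, the right half (-y) a fixed panel.
- posts (a point): Middle between the two posts that carry the keeper loop, 150 mm above the table, where the posts start; axes as the cage's. Posts 8 mm thick, 22 mm high, at y = -14 mm (on the frame) and +14 mm (on the gate). The loop over both blocks the gate.
- keeper: Steel keeper loop, about 150 g: flat rectangular ring, 34 (x) x 60 (y) x 10 mm high, opening 18 x 44 mm, with an arched handle. Handle's top bar along its own y: 60 mm long, 10 wide, 10 high, its middle 57 mm above the origin (under the ring's middle). Ring lies on the rails around the posts, 150 mm above the table; lift it straight up over 22 mm to clear them.
- tray: Open aluminium tray fixed on the table, 130 mm (its x) by 170 mm (its y), rim 30 mm high, floor and walls 4 mm thick. Origin under its middle.
- frame_catch_grip (a point): Grip point of the catch on the cage's fixed rail, 180 mm above the table, midway between its two ears' outer faces when fully squeezed; axes as the cage's. Ears: upright plates 24 mm wide (x), 6 thick (y), from 150 to 195 mm above the table. Outer faces along y from here: fixed ear -21 mm; moving ear +35 mm unsqueezed, +21 squeezed.
- frame_catch (a joint): Travel of the frame catch's moving ear (m): 0 = bolt out in front of the gate, 0.014 = fully squeezed, at its stop. Takes about 4 N and stays where it is left (no spring); may start up to 0.003. Its bolt frees the gate from 0.009 on.
- gate_catch_grip (a point): Grip point of the catch on the gate's top rail, 110 mm from the hinge axis, 180 mm above the table, midway between its two ears' outer faces when fully squeezed; moves and turns with the gate (axes as the cage's when shut). Ears like the frame catch's, mirrored: outer faces along y from here: fixed ear (hinge side) +21 mm; moving ear -35 mm unsqueezed, -21 squeezed.
- gate_catch (a joint): Travel of the gate catch's moving ear (m): 0 = bolt engaged, 0.014 = fully squeezed. Sprung: 3.5 N at first to 7 N fully squeezed; springs back when let go. Its bolt frees the gate from 0.009 on and need be held back only until the gate has begun to swing (0.1 rad).
- gate_hinge (a point): Point on the gate's vertical hinge axis, level with the top of its rail (150 mm above the table); axes as the cage's.
- gate_swing (a joint): Gate angle (rad): 0 = shut, grows as the free edge swings out to the robot (clockwise from above), end stop 1.45. A click detent resists from about 0.25 to 0.5 (some 3 N at the catch). A spring always pulls the gate shut (2 to 3 N at the catch when wide); let go from wide open it falls back to the detent, about 0.55 or less.
- gate: The swinging gate with its catch: barred panel 195 mm wide, 20 mm thick, from 40 to 150 mm above the table. Origin on the hinge axis at table height; when shut its axes are the cage's and it extends along its own -y; turns with the gate.
- tape: Bystander: roll of black tape lying flat on the cage's roof, 90 mm across, 20 mm high, origin under its middle.
- spray_can: Bystander: spray can standing on the table, 65 mm across, 190 mm high, origin under its middle.
- mug: Bystander: white mug, 80 mm across, 90 mm high, origin under its middle.
- screwdriver: Bystander: screwdriver lying on the table, about 200 mm long along its own x, origin near its middle.
- wrench: Bystander: spanner lying flat on the table, about 180 mm long along its own x, origin near its middle.
- offcut: Bystander: wooden block, 100 x 60 x 35 mm, origin under its middle.
- jar: Bystander: amber glass jar, 70 mm across, 80 mm high, origin under its middle.
There are look-alikes about, which are no part of the job. Of the things that look like the keeper, the smaller one is meant.

How it is judged:
On the way, in this order (a step that is already met when the one before it is completed fails the run):
1. the keeper loop is lifted clear of its posts (z of keeper in the frame of cage above 0.174 m), for 0.1 s.
2. the loop lies in the tray, let go (x of keeper in the frame of tray between -0.055 and 0.055 m and y of keeper in the frame of tray between -0.075 and 0.075 m and z of keeper in the frame of tray below 0.045 m and contact force between the fingers and keeper below 0.1 N), for 0.2 s.
3. the frame catch is squeezed, the gate catch not yet (value of joint frame_catch above 0.0105 m and value of joint gate_catch below 0.005 m), for 0.1 s.
4. the gate catch is squeezed, the gate still shut (value of joint gate_catch above 0.0095 m and value of joint frame_catch above 0.009 m and value of joint gate_swing below 0.25 rad), for 0.05 s.
5. the gate is past its detent, in the gripper (value of joint gate_swing above 0.85 rad and contact force between the fingers and gate above 0.5 N), for 0.1 s.
At the end, for the whole second after the job is handed in: Gate still (under 0.15 rad/s) and at least 1.1 rad (63 degrees) open, fingers pressing on it or its catch with over 0.7 N; frame catch still squeezed (over 9 mm); keeper loop at rest in the tray, untouched (within 55 mm in x, 75 mm in y of its middle, under 45 mm high) (all of step 2 and value of joint gate_swing above 1.1 rad and velocity of joint gate_swing between -0.15 and 0.15 rad/s and contact force between the fingers and gate above 0.7 N and value of joint frame_catch above 0.009 m and linear speed of keeper below 0.05 m/s); the arm keeps its last pose, push and grip.
It fails at once if the gate catch is squeezed before the frame catch (value of joint gate_catch above 0.007 m and value of joint frame_catch below 0.009 m).
It fails at once if a bystander is moved by more than 40 mm (distance of any of tape, spray_can, mug, screwdriver, wrench, offcut, jar from where it was at the start of the episode above 0.04 m).
It also fails if it takes over 54 s, if anything falls off the work surface, if the arm or the gripper's body presses on something with over 40 N, if the wrist force passes 120 N, or if a joint passes its speed limit or range.

## Working session

There is one attempt and no reset: what is moved stays moved. The work goes in short steps, Python scripts to look and compute and a tool call to move; the robot and the scene stay as the last step left them, time stands still between calls to the robot, and variables do not carry over. Pictures are saved under pics/ and viewed, and the job is handed in when it is done.

Besides the shell and the picture viewer there is one more tool, called after "Emit:" by a JSON object that holds its "op" and its "data", one argument or row to a line. carry_out: Moves the arm, as the interface text tells. Its arguments: {"type":"object","properties":{"commands":{"type":"array","items":{"type":"array","items":{"type":"number"}}},"fingers":{"type":"number"},"grip_force":{"type":"number"}},"required":["commands"]}

```bash
mkdir -p pics; python3 - <<'E'
from plant import r
import cv2, pickle
s=r.get_state(); print(s)
for n in ("scene","top"):
    p=r.snapshot(n); cv2.imwrite(f"pics/{n}0.png",p["img"]); print(n,p["intrinsics"],p["k1"],p["extrinsics"])
    pickle.dump({k:v for k,v in p.items()},open(f"{n}0.pkl","wb"))
    for l in ("cage","posts","keeper","tray","frame_catch_grip","gate_catch_grip","gate_hinge","gate"):
        print(l,[(x['p'],x['xyz']) for x in r.spot_point(p,l)][:4])
E
```

```text
{'clock': 0.0, 'q': array([-1.29820803,  0.68997205, -0.19449862,  1.56630345,  0.15731176,
        0.90250222, -0.21510301]), 'qd': array([-0.00016176,  0.00030057, -0.00027395, -0.00109939, -0.00082242,
        0.0008701 ,  0.00033293]), 'joint_torque': array([-7.86885321e-04, -5.27564728e+01, -1.26742154e+00, -1.53435159e+01,
       -5.27037028e-02,  6.24405118e-03,  1.65513147e-04]), 'tool_pos': array([0.1477425 , 0.6066571 , 0.23792791]), 'eef_rot': array([ 1.19074976e-01,  9.92884860e-01, -8.96172864e-04, -3.23868489e-05]), 'contact_force': array([ 0.11657398, -0.33400155,  0.34886055]), 'moment': array([ 0.02131083,  0.00296614, -0.03168826]), 'opening': 1.0027619280695605}
scene [[606.59022475   0.         311.48725237]
 [  0.         606.59022475 246.39906158]
 [  0.           0.           1.        ]] -0.16862987879342795 [[-0.83955119  0.45968909 -0.28955093  0.96284293]
 [ 0.54325328  0.70499436 -0.45591537  0.60090045]
 [-0.00544754 -0.54006378 -0.84160646  1.32770208]
 [ 0.          0.          0.          1.        ]]
cage [(0.65, [0.6751, -0.0371, -0.0004]), (0.33, [0
[... 623 characters left out ...]
540193  0.30391872]
 [-0.99985294 -0.00859797  0.01483845 -0.04039259]
 [-0.01321105 -0.16553986 -0.98611461  1.59087753]
 [ 0.          0.          0.          1.        ]]
cage [(0.83, [0.673, -0.0308, 0.0003])]
posts [(0.64, [0.592, -0.0244, 0.1524])]
keeper [(0.85, [0.6384, 0.2957, -0.0008]), (0.71, [0.5851, -0.0203, 0.1517])]
tray [(0.62, [0.4059, -0.1804, -0.0033])]
frame_catch_grip [(0.79, [0.5816, -0.1133, 0.1847])]
gate_catch_grip [(0.96, [0.5973, 0.0701, 0.1775]), (0.25, [0.6124, 0.1795, 0.1491])]
gate_hinge [(0.59, [0.6119, 0.18, 0.1516]), (0.59, [0.5896, -0.0258, 0.1536])]
gate [(0.7, [0.6144, 0.1726, 0.0011]), (0.38, [0.3487, -0.4814, -0.0037]), (0.16, [0.5958, 0.0722, 0.1783])]
```

View pics/scene0.png

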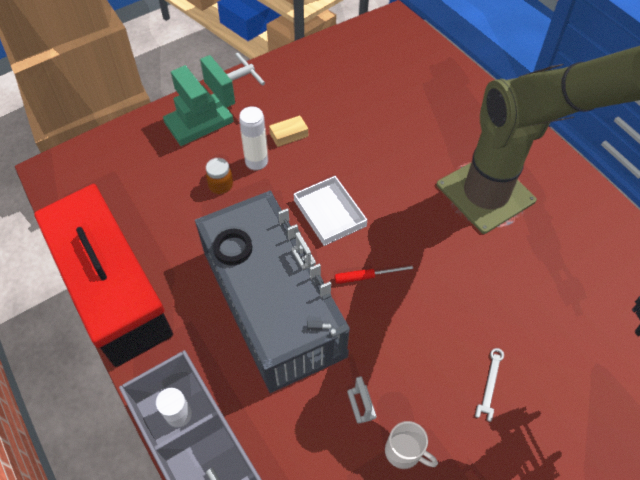

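View pics/top0.png

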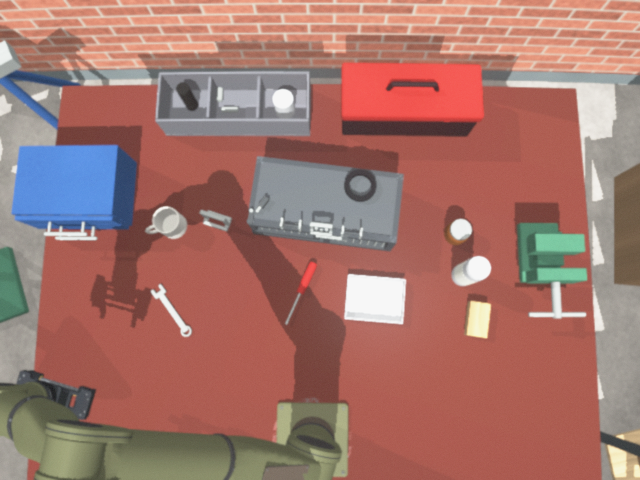

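```bash
python3 - <<'E'
import cv2, numpy as np
a=cv2.imread("pics/scene0.png"); b=cv2.imread("pics/top0.png")
cv2.imwrite("pics/c1.png",cv2.resize(a[190:430,240:400],None,fx=2.5,fy=2.5,interpolation=cv2.INTER_CUBIC)[:600])
cv2.imwrite("pics/c2.png",cv2.resize(b[150:260,190:410],None,fx=3.6,fy=3.6,interpolation=cv2.INTER_CUBIC))
E
```

```text
(no output)
```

View pics/c1.png

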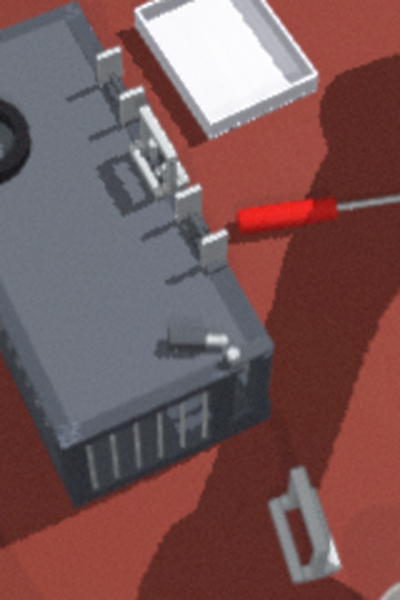

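View pics/c2.png

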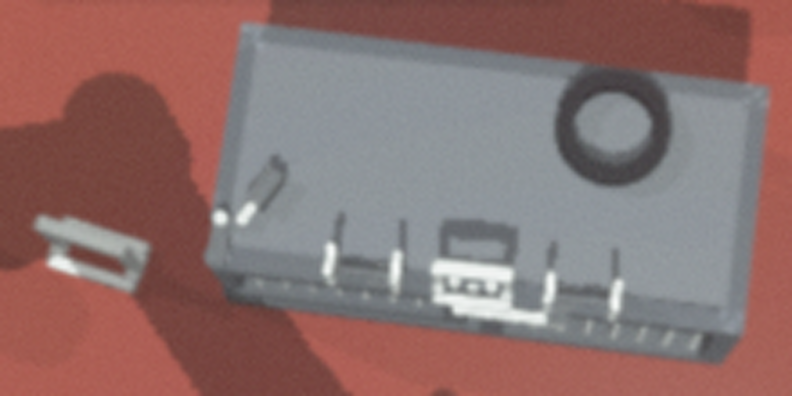

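```bash
cat > h.py <<'E'
import numpy as np, cv2, pickle
def proj(p,X):
    X=np.atleast_2d(X).astype(float); E=np.linalg.inv(p["extrinsics"]); c=X@E[:3,:3].T+E[:3,3]
    s=c[:,:2]/c[:,2:]; r2=(s**2).sum(1,keepdims=True); s=s*(1+p["k1"]*r2)
    K=np.array(p["intrinsics"]); return s@K[:2,:2].T+K[:2,2]
def cagept(pose,X):
    x,y,t=pose; X=np.atleast_2d(X).astype(float); c,s=np.cos(t),np.sin(t)
    return np.c_[x+c*X[:,0]-s*X[:,1], y+s*X[:,0]+c*X[:,1], X[:,2]]
def box(x0,x1,y0,y1,z0,z1):
    V=np.array([[x,y,z] for x in(x0,x1) for y in(y0,y1) for z in(z0,z1)])
    Ed=[(0,1),(2,3),(4,5),(6,7),(0,2),(1,3),(4,6),(5,7),(0,4),(1,5),(2,6),(3,7)]
    return V,Ed
def draw(img,p,pose,b,col,off,f):
    V,Ed=b; q=(proj(p,cagept(pose,V))-off)*f
    for i,j in Ed: cv2.line(img,tuple(int(v) for v in np.round(q[i])),tuple(int(v) for v in np.round(q[j])),col,1,cv2.LINE_AA)
E
cat > fit.py <<'E'
from h import *
from scipy.optimize import least_squares
S=pickle.load(open("scene0.pkl","rb"));T=pickle.load(open("top0.pkl","rb"))
c=np.array([[242,27],[768,90],[738,333],[208,258]])/3.6+[190,150]
C=np.array([[.1,.21,.15],[.1,-.21,.15],[-.1,-.21,.15],[-.1,.21,.15]])
f=lambda q:(proj(T,cagept(q,C))-c).ravel()
o=least_squares(f,[.674,-.034,-.1]); print(o.x,o.fun)
np.save("cage.npy",o.x)
E
cat > ov.py <<'E'
from h import *
import sys
S=pickle.load(open("scene0.pkl","rb"));T=pickle.load(open("top0.pkl","rb"))
pose=np.load("cage.npy")
for p,off,sz,f,n in((T,(240,150),(180,110),4.4,"ovT"),(S,(190,180),(165,125),4.8,"ovS")) if len(sys.argv)<2 else ():
    im=cv2.resize(p["img"][off[1]:off[1]+sz[1]*1,off[0]:off[0]+sz[0]],None,fx=f,fy=f,interpolation=cv2.INTER_CUBIC)
    d=lambda b,c:draw(im,p,pose,b,c,np.array(off),f)
    d(box(-.1,.1,-.21,.21,0,.15),(0,255,0))
    for s in(1,-1):
        yg=s*.09
        d(box(-.102,-.078,yg+s*.015,yg+s*.021,.15,.195),(0,0,255))
        d(box(-.102,-.078,yg-s*.029,yg-s*.035,.15,.195),(255,0,255))
    d(box(-.107,-.073,-.03,.03,.15,.16),(255,255,0)); d(box(-.095,-.085,-.03,.03,.202,.212),(0,255,255))
    cv2.imwrite(f"pics/{n}.png",im)
E
python3 fit.py; python3 ov.py
```

```text
[ 0.67294307 -0.03442955 -0.12539224] [ 0.01263345 -2.08617815  0.61868934 -0.84374897  1.12788774  0.8728426
 -1.77502346  1.82577616]
```

View pics/ovT.png

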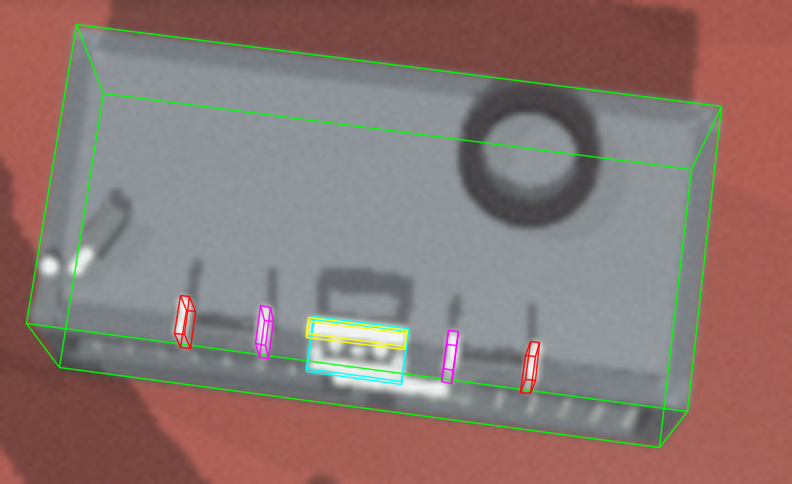

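View pics/ovS.png

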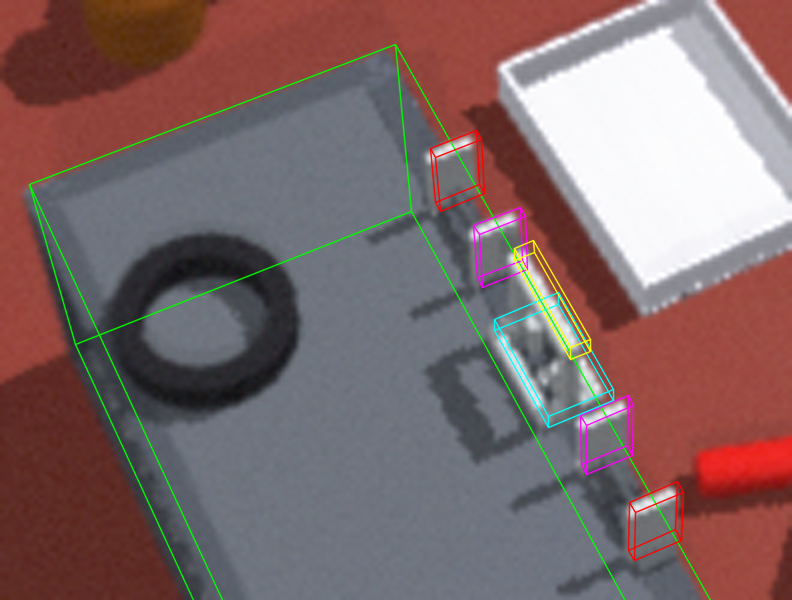

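```bash
cat >> h.py <<'E'
from scipy.spatial.transform import Rotation as R
def down(yaw):  # jaws(y) at angle yaw (rad) from world x, z down
    y=np.array([np.cos(yaw),np.sin(yaw),0]); z=np.array([0,0,-1.]); return R.from_matrix(np.c_[np.cross(y,z),y,z])
def delta(st,pos,rot):
    R0=R.from_quat(st["eef_rot"]); d=R0.inv().apply(np.array(pos)-st["tool_pos"]); w=(R0.inv()*rot).as_rotvec(degrees=True)
    return np.round(np.r_[d,w],4)
def down2(st,yaw):
    R0=R.from_quat(st["eef_rot"]); a,b=down(yaw),down(yaw+np.pi)
    return a if (R0.inv()*a).magnitude()<(R0.inv()*b).magnitude() else b
E
python3 - <<'E'
from h import *
from plant import r
P=np.load("cage.npy"); print(P)
def inv(q):
    d=np.array(q[:2])-P[:2]; c,s=np.cos(P[2]),np.sin(P[2]); return np.round([c*d[0]+s*d[1],-s*d[0]+c*d[1]],4)
for n,q in dict(posts=[(.5863,-.0208),(.592,-.0244)],keep=[(.5896,-.0169),(.5851,-.0203)],fc=[(.5757,-.1135),(.5816,-.1133)],gc=[(.5975,.0707),(.5973,.0701)],hin=[(.6145,.1758),(.6119,.18),(.6104,.1795),(.6144,.1726)]).items(): print(n,[inv(x) for x in q])
for n,x in dict(posts=[-.09,0,.15],fc=[-.09,-.09,.18],gc=[-.09,.09,.18]).items(): print(n,cagept(P,x))
S=pickle.load(open("top0.pkl","rb"))
s=r.get_state()
k=cagept(P,[-.09,0,.15])[0]
print(delta(s,[k[0],k[1],.30],down2(s,P[2])))
E
```

```text
[ 0.67294307 -0.03442955 -0.12539224]
posts [array([-0.0877,  0.0027]), array([-0.0816, -0.0002])]
keep [array([-0.0849,  0.007 ]), array([-0.0889,  0.003 ])]
fc [array([-0.0866, -0.0906]), array([-0.0808, -0.0897])]
gc [array([-0.088 ,  0.0949]), array([-0.0881,  0.0942])]
hin [array([-0.0843,  0.2013]), array([-0.0874,  0.2051]), array([-0.0888,  0.2044]), array([-0.084 ,  0.1981])]
posts [[ 0.58364969 -0.0231738   0.15      ]]
fc [[ 0.57239394 -0.11246718  0.18      ]]
gc [[0.59490544 0.06611958 0.18      ]]
[-5.72600e-01 -5.09500e-01 -6.13000e-02  2.50000e-03 -2.70000e-03
  8.35028e+01]
```

Emit:
{"op": "carry_out", "data": {
  "commands": [
    [-0.04, -0.035, -0.03, 0, 0, 7],
    [-0.08, -0.07, -0.06, 0, 0, 14],
    [-0.115, -0.1, -0.061, 0, 0, 21],
    [-0.15, -0.135, -0.061, 0, 0, 28],
    [-0.185, -0.165, -0.061, 0, 0, 35],
    [-0.22, -0.195, -0.061, 0, 0, 42],
    [-0.255, -0.225, -0.061, 0, 0, 49],
    [-0.29, -0.255, -0.061, 0, 0, 56],
    [-0.325, -0.29, -0.061, 0, 0, 63],
    [-0.36, -0.32, -0.061, 0, 0, 70],
    [-0.395, -0.35, -0.061, 0, 0, 77],
    [-0.43, -0.38, -0.061, 0, 0, 83.5]
  ],
  "fingers": 0,
  "grip_force": 30
}}

```text
clock: 2.1
tool_pos: [0.4766, 0.1349, 0.3]
eef_rot: [0.751, 0.66, 0.0, -0.0]
contact_force: [0.2, 0.7, 0.0]
opening: 0.997
```

```bash
python3 - <<'E'
from h import *
from plant import r
s=r.get_state(); print(s["q"],s["tool_pos"],s["clock"])
P=np.load("cage.npy"); k=cagept(P,[-.088,0.001,.15])[0]
print(delta(s,[k[0],k[1],.27],down2(s,P[2])))
E
```

```text
[-0.5108774   0.44329379  0.21486411  1.87917935 -0.1246529   0.83113305
 -0.36187706] [0.47663954 0.13487979 0.30003568] 2.1
[-0.1419  0.1286  0.03    0.0322 -0.0402 -0.2541]
```

Emit:
{"op": "carry_out", "data": {
  "commands": [
    [-0.03, 0.027, 0.0, 0, 0, 0],
    [-0.06, 0.055, 0.0, 0, 0, 0],
    [-0.09, 0.082, 0.0, 0, 0, 0],
    [-0.12, 0.11, 0.0, 0, 0, 0],
    [-0.142, 0.1285, 0.01, 0, 0, -0.25],
    [-0.142, 0.1285, 0.03, 0, 0, -0.25],
    [-0.142, 0.1285, 0.03, 0, 0, -0.25]
  ]
}}

```text
clock: 2.8
tool_pos: [0.584, -0.0213, 0.2674]
eef_rot: [0.749, 0.662, -0.002, -0.002]
contact_force: [-0.5, 0.7, 0.1]
opening: 0.997
```

```bash
python3 - <<'E'
from h import *
from plant import r
P=np.load("cage.npy")
for n,off,sz,f in(("scene",(220,170),(160,120),5),("top",(250,150),(160,120),5)):
    p=r.snapshot(n); cv2.imwrite(f"pics/{n}1.png",cv2.resize(p["img"][off[1]:off[1]+sz[1],off[0]:off[0]+sz[0]],None,fx=f,fy=f,interpolation=cv2.INTER_CUBIC))
    print([(x['p'],x['xyz']) for x in r.spot_point(p,"keeper")][:3])
s=r.get_state(); print(s["tool_pos"],s["clock"])
k=cagept(P,[-.088,0.001,.15])[0]
print(delta(s,[k[0],k[1],.19],down2(s,P[2])))
E
```

```text
[(0.7, [0.6454, 0.3004, 0.0004]), (0.6, [0.5888, -0.0194, 0.1517]), (0.6, [0.7102, -0.1317, 0.1531])]
[(0.66, [0.6425, 0.293, 0.0007])]
[ 0.58575612 -0.01955506  0.27062607] 3.0
[-2.900e-03  2.000e-04  8.060e-02  6.790e-02 -4.460e-02  3.479e-01]
```

View pics/scene1.png

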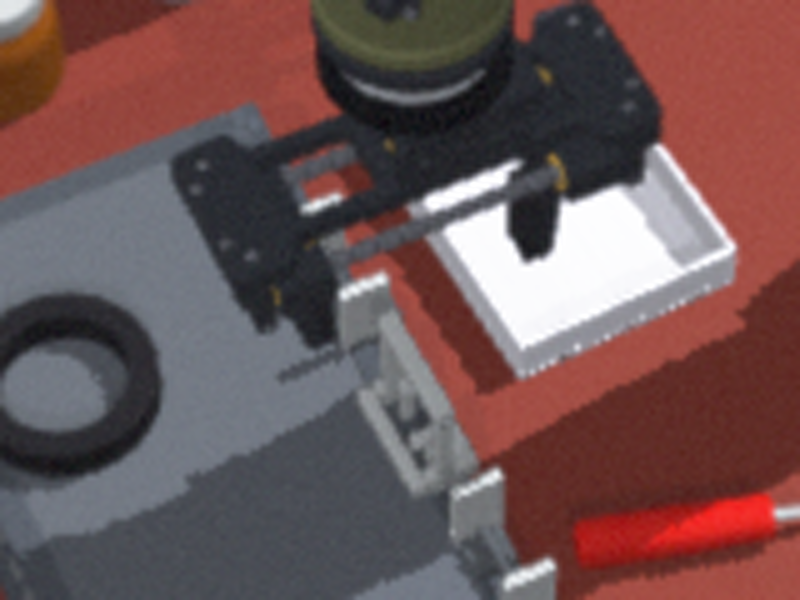

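View pics/top1.png

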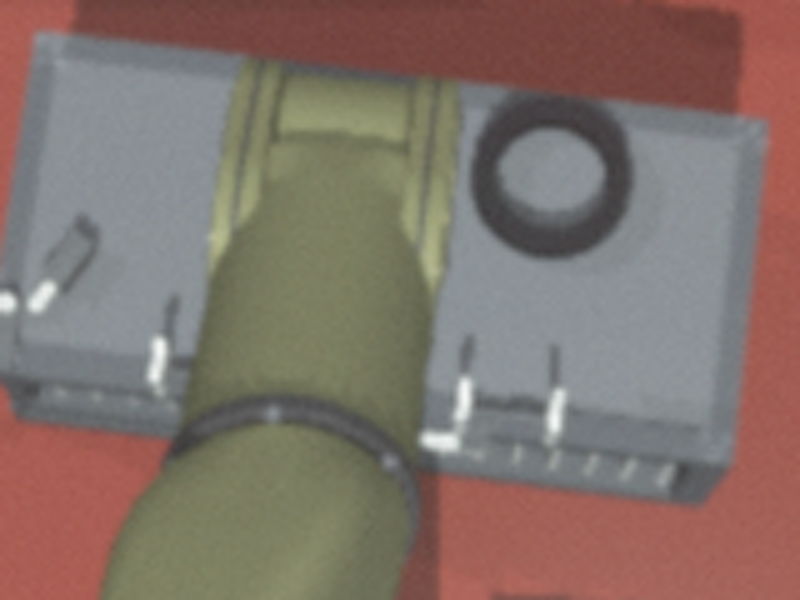

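Emit:
{"op": "carry_out", "data": {
  "commands": [
    [-0.002, 0, 0.03, 0, 0, 0.3],
    [-0.003, 0, 0.055, 0, 0, 0.3],
    [-0.003, 0, 0.07, 0, 0, 0.3],
    [-0.003, 0, 0.08, 0, 0, 0.3],
    [-0.003, 0, 0.08, 0, 0, 0.3],
    [-0.003, 0, 0.08, 0, 0, 0.3]
  ]
}}

```text
clock: 3.6
tool_pos: [0.5858, -0.0233, 0.1906]
eef_rot: [0.75, 0.661, 0.001, 0.0]
contact_force: [-0.5, -0.7, 0.3]
opening: 1.0
```

Emit:
{"op": "carry_out", "data": {
  "commands": [
    [0, 0, 0, 0, 0, 0],
    [0, 0, 0, 0, 0, 0],
    [0, 0, 0, 0, 0, 0],
    [0, 0, 0, 0, 0, 0],
    [0, 0, 0, 0, 0, 0],
    [0, 0, 0, 0, 0, 0],
    [0, 0, 0, 0, 0, 0],
    [0, 0, 0, 0, 0, 0],
    [0, 0, 0, 0, 0, 0],
    [0, 0, 0, 0, 0, 0]
  ],
  "fingers": 255,
  "grip_force": 30
}}

```text
clock: 4.6
tool_pos: [0.5853, -0.0236, 0.1897]
eef_rot: [0.75, 0.661, 0.0, 0.0]
contact_force: [1.0, -0.6, -0.7]
opening: 0.115
```

Emit:
{"op": "carry_out", "data": {
  "commands": [
    [0, 0, -0.015, 0, 0, 0],
    [0, 0, -0.03, 0, 0, 0],
    [0, 0, -0.05, 0, 0, 0],
    [0, 0, -0.07, 0, 0, 0],
    [0, 0, -0.08, 0, 0, 0],
    [0, 0, -0.08, 0, 0, 0]
  ]
}}

```text
clock: 5.2
tool_pos: [0.5858, -0.0236, 0.2708]
eef_rot: [0.75, 0.661, 0.001, 0.001]
contact_force: [0.2, -0.6, -2.4]
opening: 0.107
```

```bash
python3 - <<'E'
from h import *
from plant import r
p=r.snapshot("scene"); cv2.imwrite("pics/scene2.png",p["img"])
s=r.get_state(); print(s["q"],s["tool_pos"],s["clock"],s["opening"])
# tray corner estimate: bright pixels in first top image
T=pickle.load(open("top0.pkl","rb")); im=T["img"][250:340,330:420]
m=(im.min(2)>170).astype(np.uint8); c=max(cv2.findContours(m,0,2)[0],key=cv2.contourArea); print(cv2.minAreaRect(c))
for yaw in (0,-.05,-.1): 
    C=cagept((.406,-.178,yaw),[[.065,.085,.03],[.065,-.085,.03],[-.065,-.085,.03],[-.065,.085,.03]]); print(yaw,proj(T,C).round().tolist())
print((cv2.boxPoints(cv2.minAreaRect(c))+[330,250]).round())
print(delta(s,[.406,-.178,.27],down2(s,0)))
E
```

```text
[-0.15478936  0.60459187  0.19924427  1.66421821 -0.14580502  0.88697562
 -0.02381622] [ 0.58509396 -0.0235117   0.26965597] 5.25 0.10765283637538411
((44.975860595703125, 48.78965759277344), (59.543609619140625, 45.758060455322266), 4.763641834259033)
0 [[345.0, 275.0], [402.0, 276.0], [403.0, 320.0], [345.0, 319.0]]
-0.05 [[346.0, 274.0], [403.0, 277.0], [402.0, 321.0], [344.0, 318.0]]
-0.1 [[347.0, 272.0], [404.0, 279.0], [400.0, 323.0], [343.0, 316.0]]
[[343. 319.]
 [347. 274.]
 [407. 278.]
 [403. 324.]]
[-1.7580e-01 -1.5820e-01 -4.0000e-04  1.9400e-02 -7.7000e-03 -7.2262e+00]
```

View pics/scene2.png

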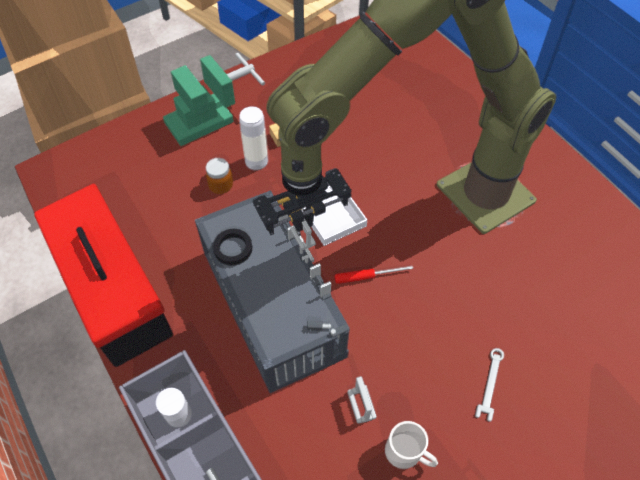

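Emit:
{"op": "carry_out", "data": {
  "commands": [
    [-0.02, -0.02, 0, 0, 0, 0],
    [-0.045, -0.042, 0, 0, 0, 0],
    [-0.075, -0.068, 0, 0, 0, 0],
    [-0.105, -0.095, 0, 0, 0, 0],
    [-0.135, -0.122, 0, 0, 0, 0],
    [-0.16, -0.145, 0, 0, 0, 0],
    [-0.176, -0.16, 0.02, 0, 0, 0],
    [-0.177, -0.16, 0.05, 0, 0, 0],
    [-0.177, -0.16, 0.08, 0, 0, 0],
    [-0.177, -0.16, 0.11, 0, 0, 0],
    [-0.177, -0.16, 0.14, 0, 0, 0],
    [-0.177, -0.16, 0.16, 0, 0, 0]
  ]
}}

```text
clock: 6.45
tool_pos: [0.4028, -0.1785, 0.1072]
eef_rot: [0.75, 0.661, -0.001, -0.002]
contact_force: [-1.1, -0.8, -1.0]
opening: 0.108
```

Emit:
{"op": "carry_out", "data": {
  "commands": [
    [0, 0, 0.025, 0, 0, 0],
    [0, 0, 0.045, 0, 0, 0],
    [0, 0, 0.055, 0, 0, 0],
    [0, 0, 0.06, 0, 0, 0],
    [0, 0, 0.062, 0, 0, 0],
    [0, 0, 0.062, 0, 0, 0]
  ]
}}

```text
clock: 7.05
tool_pos: [0.4043, -0.1791, 0.048]
eef_rot: [0.75, 0.661, 0.0, 0.0]
contact_force: [0.0, 0.3, -1.5]
opening: 0.107
```

Emit:
{"op": "carry_out", "data": {
  "commands": [
    [0, 0, 0.002, 0, 0, 0],
    [0, 0, 0.003, 0, 0, 0],
    [0, 0, 0.003, 0, 0, 0]
  ]
}}

```text
clock: 7.35
tool_pos: [0.4049, -0.1793, 0.0454]
eef_rot: [0.75, 0.661, 0.0, -0.0]
contact_force: [0.0, 0.4, -1.2]
opening: 0.106
```

Emit:
{"op": "carry_out", "data": {
  "commands": [
    [0, 0, 0, 0, 0, 0],
    [0, 0, 0, 0, 0, 0],
    [0, 0, 0, 0, 0, 0],
    [0, 0, 0, 0, 0, 0],
    [0, 0, 0, 0, 0, 0],
    [0, 0, 0, 0, 0, 0]
  ],
  "fingers": 0
}}

```text
clock: 7.95
tool_pos: [0.4045, -0.1792, 0.0451]
eef_rot: [0.75, 0.661, -0.0, -0.0]
contact_force: [0.7, -0.4, -0.6]
opening: 0.625
```

Emit:
{"op": "carry_out", "data": {
  "commands": [
    [0, 0, -0.02, 0, 0, 0],
    [0, 0, -0.05, 0, 0, 0],
    [0, 0, -0.09, 0, 0, 0],
    [0, 0, -0.14, 0, 0, 0],
    [0, 0, -0.19, 0, 0, 0],
    [0, 0, -0.23, 0, 0, 0],
    [0, 0, -0.23, 0, 0, 0]
  ]
}}

```text
clock: 8.65
tool_pos: [0.4072, -0.1805, 0.2797]
eef_rot: [0.75, 0.661, 0.003, 0.004]
contact_force: [-0.0, -0.5, -0.0]
opening: 0.996
```

```bash
python3 - <<'E'
from h import *
from plant import r
P=np.load("cage.npy")
p=r.snapshot("scene"); cv2.imwrite("pics/scene3.png",cv2.resize(p["img"][170:300,260:420],None,fx=4,fy=4))
for l in("keeper","frame_catch_grip","gate_catch_grip","gate_hinge"): print(l,[(x['p'],x['xyz']) for x in r.spot_point(p,l)][:3])
s=r.get_state(); print(s["q"],s["tool_pos"],s["clock"],s["opening"])
k=cagept(P,[-.088,-.09,.15])[0]; print(k)
for a in(1,-1): print(delta(s,[k[0],k[1],.27],down(P[2]+a*np.pi/2)))
E
```

```text
keeper [(0.9, [0.6399, 0.3021, 0.003]), (0.81, [0.4078, -0.1742, 0.0069]), (0.39, [0.5879, -0.0194, 0.1557])]
frame_catch_grip [(0.89, [0.5728, -0.1115, 0.1773]), (0.22, [0.6242, 0.4357, 0.001])]
gate_catch_grip [(0.61, [0.5991, 0.0699, 0.1805]), (0.29, [0.4224, 0.0396, 0.0006]), (0.19, [0.7095, -0.1304, 0.1524])]
gate_hinge [(0.89, [0.6138, 0.1751, 0.15])]
[ 0.14247961  0.41281569  0.24753283  2.05538528 -0.15410259  0.69495889
  0.36307355] [ 0.40368668 -0.17877312  0.27375943] 8.9 1.0020732740112914
[ 0.57437824 -0.11271731  0.15      ]
[ 8.70000e-02  1.61000e-01  3.20000e-03 -1.45600e-01 -2.41600e-01
 -9.00387e+01]
[ 8.70000e-02  1.61000e-01  3.20000e-03 -2.41600e-01  1.45600e-01
  8.99609e+01]
```

View pics/scene3.png

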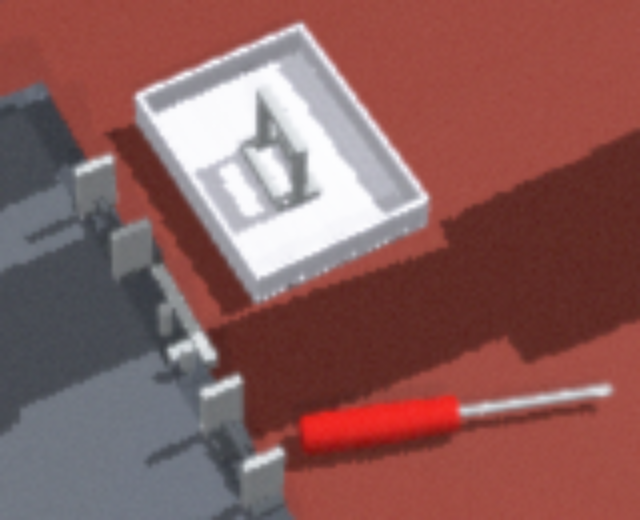

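Emit:
{"op": "carry_out", "data": {
  "commands": [
    [0.008, 0.014, 0, 0, 0, -8],
    [0.016, 0.029, 0, 0, 0, -16],
    [0.024, 0.044, 0, 0, 0, -24],
    [0.032, 0.059, 0, 0, 0, -32],
    [0.04, 0.074, 0, 0, 0, -40],
    [0.048, 0.089, 0, 0, 0, -48],
    [0.056, 0.104, 0, 0, 0, -56],
    [0.064, 0.119, 0, 0, 0, -64],
    [0.072, 0.134, 0, 0, 0, -72],
    [0.08, 0.149, 0, 0, 0, -80],
    [0.087, 0.161, 0.003, 0, 0, -86],
    [0.087, 0.161, 0.003, 0, 0, -90]
  ]
}}

```text
clock: 10.1
tool_pos: [0.576, -0.1117, 0.2694]
eef_rot: [0.06, 0.998, 0.001, -0.002]
contact_force: [-0.3, -0.1, -0.0]
opening: 0.999
```

```bash
python3 - <<'E'
from h import *
from plant import r
P=np.load("cage.npy")
r.snapshot("top")
p=r.snapshot("scene"); cv2.imwrite("pics/scene4.png",cv2.resize(p["img"][170:300,220:380],None,fx=4,fy=4))
s=r.get_state(); print(s["q"],s["tool_pos"],s["clock"],s["opening"])
k=cagept(P,[-.088,-.09,.15])[0]; print(k)
print(delta(s,[k[0],k[1],.162],down2(s,P[2]+np.pi/2)))
E
```

```text
[ 0.24018303  0.60325451 -0.21134638  1.64522634  0.14881058  0.91393485
  1.41848977] [ 0.57461855 -0.11300588  0.26975517] 10.2 1.000788535550072
[ 0.57437824 -0.11271731  0.15      ]
[-3.000e-04  1.000e-04  1.078e-01  7.510e-02 -2.879e-01 -1.960e-02]
```

View pics/scene4.png

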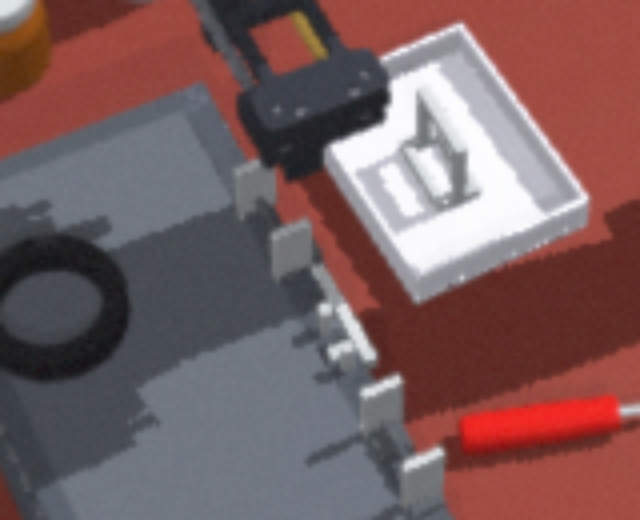

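Emit:
{"op": "carry_out", "data": {
  "commands": [
    [0, 0, 0.025, 0, 0, 0],
    [0, 0, 0.05, 0, 0, 0],
    [0, 0, 0.065, 0, 0, 0],
    [0, 0, 0.075, 0, 0, 0],
    [0, 0, 0.085, 0, 0, 0],
    [0, 0, 0.085, 0, 0, 0]
  ]
}}

```text
clock: 10.8
tool_pos: [0.5745, -0.1132, 0.1857]
eef_rot: [0.063, 0.998, 0.0, -0.002]
contact_force: [-0.8, 0.2, -0.2]
opening: 0.997
```

Emit:
{"op": "carry_out", "data": {
  "commands": [
    [0, 0, 0.008, 0, 0, 0],
    [0, 0, 0.016, 0, 0, 0],
    [0, 0, 0.022, 0, 0, 0],
    [0, 0, 0.022, 0, 0, 0]
  ]
}}

```text
clock: 11.2
tool_pos: [0.5747, -0.1131, 0.1642]
eef_rot: [0.063, 0.998, 0.0, -0.001]
contact_force: [-0.1, -0.6, -0.3]
opening: 1.0
```

Emit:
{"op": "carry_out", "data": {
  "commands": [
    [0, 0, 0, 0, 0, 0],
    [0, 0, 0, 0, 0, 0],
    [0, 0, 0, 0, 0, 0],
    [0, 0, 0, 0, 0, 0],
    [0, 0, 0, 0, 0, 0],
    [0, 0, 0, 0, 0, 0],
    [0, 0, 0, 0, 0, 0],
    [0, 0, 0, 0, 0, 0],
    [0, 0, 0, 0, 0, 0],
    [0, 0, 0, 0, 0, 0]
  ],
  "fingers": 255,
  "grip_force": 25
}}

```text
clock: 12.2
tool_pos: [0.576, -0.1112, 0.1651]
eef_rot: [0.062, 0.998, 0.001, 0.0]
contact_force: [1.5, 7.7, -1.2]
opening: 0.466
```

Emit:
{"op": "carry_out", "data": {
  "commands": [
    [0, 0, 0, 0, 0, 0],
    [0, 0, 0, 0, 0, 0],
    [0, 0, 0, 0, 0, 0],
    [0, 0, 0, 0, 0, 0],
    [0, 0, 0, 0, 0, 0],
    [0, 0, 0, 0, 0, 0],
    [0, 0, -0.01, 0, 0, 0],
    [0, 0, -0.03, 0, 0, 0],
    [0, 0, -0.06, 0, 0, 0],
    [0, 0, -0.09, 0, 0, 0],
    [0, 0, -0.105, 0, 0, 0],
    [0, 0, -0.105, 0, 0, 0]
  ],
  "fingers": 0
}}

```text
clock: 13.4
tool_pos: [0.577, -0.1134, 0.2731]
eef_rot: [0.063, 0.998, 0.0, 0.003]
contact_force: [-0.5, 0.4, 0.2]
opening: 1.0
```

```bash
python3 - <<'E'
from h import *
from plant import r
P=np.load("cage.npy")
p=r.snapshot("scene"); cv2.imwrite("pics/scene5.png",cv2.resize(p["img"][180:310,220:380],None,fx=5,fy=4.6))
for l in("frame_catch_grip","gate_catch_grip","gate_hinge"): print(l,[(x['p'],x['xyz']) for x in r.spot_point(p,l)][:3])
s=r.get_state(); print(s["q"],s["tool_pos"],s["clock"],s["opening"])
k=cagept(P,[-.088,.092,.15])[0]; print(k)
print(delta(s,[k[0],k[1],.27],down2(s,P[2]+np.pi/2)))
E
```

```text
frame_catch_grip [(0.93, [0.575, -0.112, 0.1783])]
gate_catch_grip [(0.92, [0.5976, 0.0683, 0.1818])]
gate_hinge [(0.73, [0.6145, 0.1755, 0.1522]), (0.72, [0.585, -0.0212, 0.153]), (0.32, [0.624, 0.437, 0.0024])]
[ 0.23967839  0.60328238 -0.21075284  1.64820581  0.15041306  0.90923589
  1.41677262] [ 0.57457223 -0.11319528  0.26892087] 13.6 1.0010905399410563
[0.59713987 0.06785375 0.15      ]
[ 0.0004  0.1825 -0.001   0.015  -0.1838 -0.0407]
```

View pics/scene5.png

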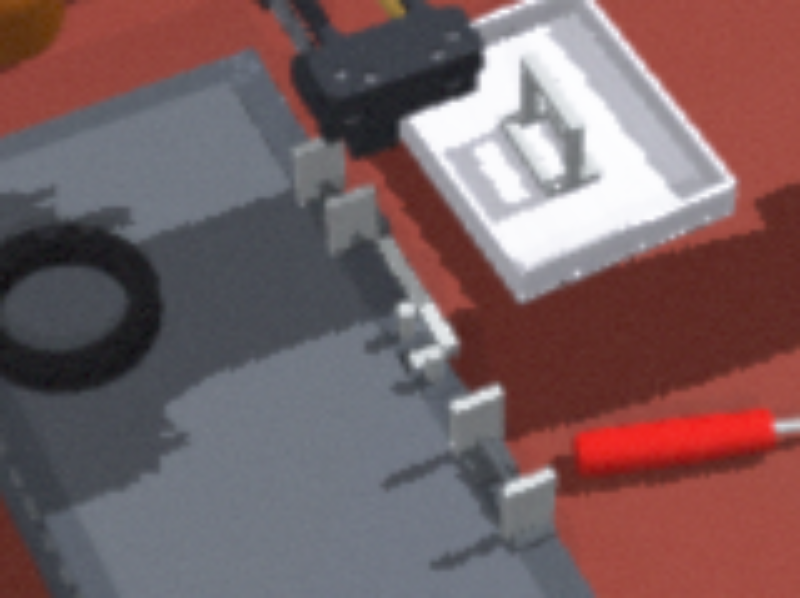

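Emit:
{"op": "carry_out", "data": {
  "commands": [
    [0, 0.03, 0, 0, 0, 0],
    [0, 0.065, 0, 0, 0, 0],
    [0, 0.1, 0, 0, 0, 0],
    [0, 0.135, 0, 0, 0, 0],
    [0, 0.165, 0, 0, 0, 0],
    [0, 0.1825, 0, 0, 0, 0],
    [0, 0.1825, 0.02, 0, 0, 0],
    [0, 0.1825, 0.05, 0, 0, 0],
    [0, 0.1825, 0.07, 0, 0, 0],
    [0, 0.1825, 0.08, 0, 0, 0],
    [0, 0.1825, 0.08, 0, 0, 0]
  ]
}}

```text
clock: 14.7
tool_pos: [0.5973, 0.0669, 0.1884]
eef_rot: [0.063, 0.998, -0.0, -0.002]
contact_force: [0.6, 0.1, 0.1]
opening: 1.001
```

```bash
python3 - <<'E'
from h import *
from plant import r
P=np.load("cage.npy")
p=r.snapshot("scene"); cv2.imwrite("pics/scene6.png",cv2.resize(p["img"][200:330,240:400],None,fx=5,fy=4.6))
s=r.get_state(); print(s["q"],s["tool_pos"],s["clock"],s["opening"],s["contact_force"])
k=cagept(P,[-.088,.092,.15])[0]; print(k)
print(delta(s,[k[0],k[1],.163],down2(s,P[2]+np.pi/2)))
E
```

```text
[-0.08582592  0.71937071 -0.17996046  1.68581619  0.17266744  0.75393566
  1.09539393] [0.59814692 0.06724576 0.18965783] 14.75 0.9984675854313876 [-0.06620073 -0.29425995  0.23786418]
[0.59713987 0.06785375 0.15      ]
[ 0.001   0.0005  0.0267 -0.0207 -0.1134 -0.0849]
```

View pics/scene6.png

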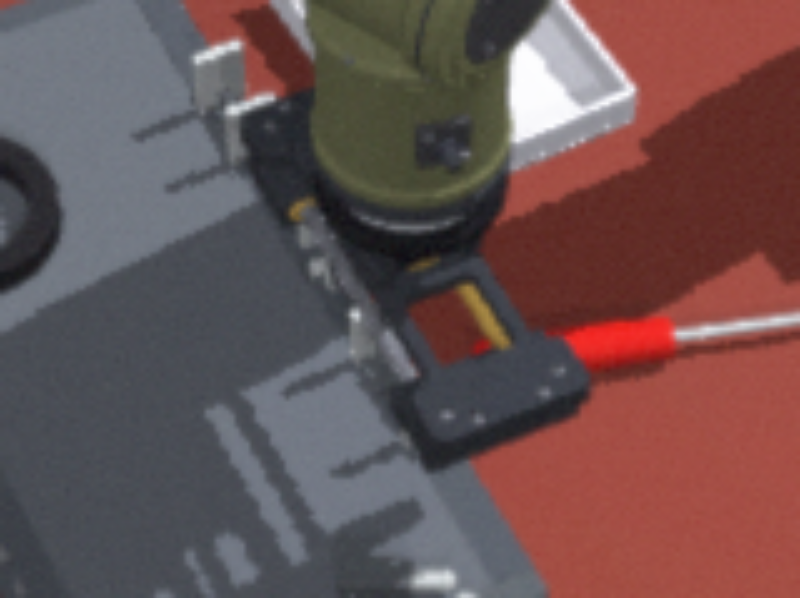

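Emit:
{"op": "carry_out", "data": {
  "commands": [
    [0, 0, 0.01, 0, 0, 0],
    [0, 0, 0.02, 0, 0, 0],
    [0, 0, 0.026, 0, 0, 0],
    [0, 0, 0.026, 0, 0, 0]
  ]
}}

```text
clock: 15.15
tool_pos: [0.5976, 0.0677, 0.1631]
eef_rot: [0.063, 0.998, -0.0, -0.001]
contact_force: [1.1, -0.3, 0.2]
opening: 1.0
```

Emit:
{"op": "carry_out", "data": {
  "commands": [
    [0, 0, 0, 0, 0, 0],
    [0, 0, 0, 0, 0, 0],
    [0, 0, 0, 0, 0, 0],
    [0, 0, 0, 0, 0, 0],
    [0, 0, 0, 0, 0, 0],
    [0, 0, 0, 0, 0, 0],
    [0, 0, 0, 0, 0, 0],
    [0, 0, 0, 0, 0, 0],
    [0, 0, 0, 0, 0, 0],
    [0, 0, 0, 0, 0, 0]
  ],
  "fingers": 255,
  "grip_force": 30
}}

```text
clock: 16.15
tool_pos: [0.5985, 0.0681, 0.1643]
eef_rot: [0.063, 0.998, 0.0, -0.0]
contact_force: [-0.5, -1.0, 2.9]
opening: 0.467
```

```bash
python3 - <<'E'
from h import *
from plant import r
P=np.load("cage.npy")
s=r.get_state(); print(s["q"],s["tool_pos"],s["clock"],s["opening"],s["contact_force"])
R0=R.from_quat(s["eef_rot"]); print(R0.as_matrix().round(3))
# swing arc in tool axes: hinge at +0.11 along tool y (cage +y)
yd=np.array([-np.sin(P[2]),np.cos(P[2]),0]); h=s["tool_pos"]+.11*yd; print("hinge est",h)
for d in range(0,81,5):
    t=np.radians(d); Q=R.from_euler('z',-t)
    print(d,delta(s,h+Q.apply(s["tool_pos"]-h),Q*R0))
E
```

```text
[-0.09119351  0.75330846 -0.17272373  1.7070208   0.18310397  0.69718165
  1.0860716 ] [0.5985162  0.06806898 0.16428405] 16.15 0.4673337551333945 [-0.51976616 -0.965299    2.90207901]
[[-0.992  0.126 -0.   ]
 [ 0.126  0.992  0.001]
 [ 0.     0.001 -1.   ]]
hinge est [0.61227323 0.17720534 0.16428405]
0 [0. 0. 0. 0. 0. 0.]
5 [ 9.6e-03  4.0e-04  0.0e+00 -1.8e-03 -2.9e-03  5.0e+00]
10 [ 1.91e-02  1.70e-03  0.00e+00 -3.70e-03 -5.70e-03  1.00e+01]
15 [ 2.85e-02  3.70e-03  0.00e+00 -5.50e-03 -8.60e-03  1.50e+01]
20 [ 3.76e-02  6.60e-03  0.00e+00 -7.40e-03 -1.14e-02  2.00e+01]
25 [ 4.65e-02  1.03e-02  0.00e+00 -9.20e-03 -1.43e-02  2.50e+01]
30 [ 5.50e-02  1.47e-02  0.00e+00 -1.11e-02 -1.72e-02  3.00e+01]
35 [ 6.31e-02  1.99e-02  0.00e+00 -1.29e-02 -2.00e-02  3.50e+01]
40 [ 7.07e-02  2.57e-02  0.00e+00 -1.48e-02 -2.29e-02  4.00e+01]
45 [ 7.78e-02  3.22e-02  0.00e+00 -1.66e-02 -2.57e-02  4.50e+01]
50 [ 8.43e-02  3.92e-02  1.00e-04 -1.85e-02 -2.86e-02  5.00e+01]
55 [ 9.01e-02  4.69e-02  1.00e-04 -2.03e-02 -3.14e-02  5.50e+01]
60 [ 9.53e-02  5.50e-02  1.00e-04 -2.22e-02 -3.43e-02  6.00e+01]
65 [ 9.97e-02  6.35e-02  1.00e-04 -2.40e-02 -3.72e-02  6.50e+01]
70 [ 1.034e-01  7.230e-02  1.000e-04 -2.590e-02 -4.000e-02  7.000e+01]
75 [ 1.063e-01  8.150e-02  1.000e-04 -2.770e-02 -4.290e-02  7.500e+01]
80 [ 1.084e-01  9.080e-02  1.000e-04 -2.960e-02 -4.570e-02  8.000e+01]
```

Emit:
{"op": "carry_out", "data": {
  "commands": [
    [0.0048, 0.0001, 0, 0, 0, 2.5],
    [0.0096, 0.0004, 0, 0, 0, 5],
    [0.0144, 0.001, 0, 0, 0, 7.5],
    [0.0191, 0.0017, 0, 0, 0, 10],
    [0.0238, 0.0026, 0, 0, 0, 12.5],
    [0.0285, 0.0037, 0, 0, 0, 15],
    [0.033, 0.0051, 0, 0, 0, 17.5],
    [0.0376, 0.0066, 0, 0, 0, 20],
    [0.0421, 0.0084, 0, 0, 0, 22.5],
    [0.0465, 0.0103, 0, 0, 0, 25],
    [0.0508, 0.0124, 0, 0, 0, 27.5],
    [0.055, 0.0147, 0, 0, 0, 30]
  ]
}}

```text
clock: 17.35
tool_pos: [0.5455, 0.0889, 0.1643]
eef_rot: [0.32, 0.947, -0.0, -0.0]
contact_force: [-0.2, -1.6, 3.6]
opening: 0.468
```

```bash
python3 - <<'E'
from h import *
from plant import r
p=r.snapshot("scene"); cv2.imwrite("pics/scene7.png",cv2.resize(p["img"][200:330,240:400],None,fx=5,fy=4.6))
s=r.get_state(); print(s["q"],s["tool_pos"],s["clock"],s["opening"],s["contact_force"])
R0=R.from_quat(s["eef_rot"]); h=np.array([.61227,.1772,s["tool_pos"][2]]); print(np.linalg.norm(s["tool_pos"]-h),(R0.as_matrix()[:,1]))
for d in range(0,51,5):
    t=np.radians(d); Q=R.from_euler('z',-t)
    print(d,delta(s,h+Q.apply(s["tool_pos"]-h),Q*R0)[:3])
E
```

```text
[-0.23744897  0.69697419 -0.01428432  1.86421305  0.01565704  0.58224686
  0.65583311] [0.54467295 0.08947413 0.16429026] 17.4 0.46756444931765867 [ 1.47692225 -1.88969507  3.1315203 ]
0.11074831488359622 [ 0.6079426   0.79398033 -0.00101412]
0 [0. 0. 0.]
5 [0.0097 0.0005 0.    ]
10 [0.0192 0.0017 0.    ]
15 [0.0287 0.0039 0.    ]
20 [0.0379 0.0068 0.0001]
25 [0.0468 0.0105 0.0001]
30 [0.0553 0.015  0.0001]
35 [0.0635 0.0202 0.0001]
40 [0.0711 0.0261 0.0001]
45 [0.0782 0.0327 0.0001]
50 [0.0847 0.0398 0.0001]
```

View pics/scene7.png

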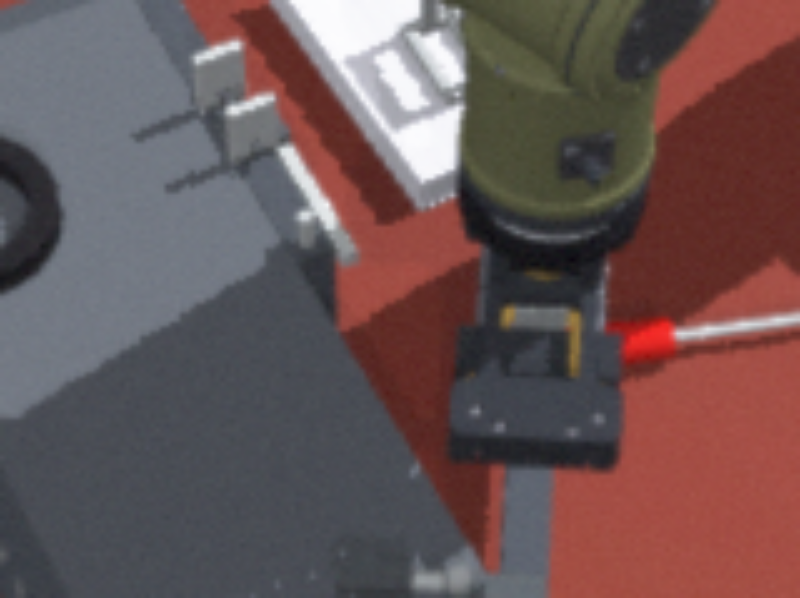

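Emit:
{"op": "carry_out", "data": {
  "commands": [
    [0.0078, 0.0003, 0, 0, 0, 4],
    [0.0154, 0.0011, 0, 0, 0, 8],
    [0.023, 0.0025, 0, 0, 0, 12],
    [0.0306, 0.0044, 0, 0, 0, 16],
    [0.0379, 0.0068, 0, 0, 0, 20],
    [0.0451, 0.0098, 0, 0, 0, 24],
    [0.052, 0.0132, 0, 0, 0, 28],
    [0.0587, 0.0171, 0, 0, 0, 32],
    [0.0651, 0.0213, 0, 0, 0, 36],
    [0.0711, 0.0261, 0, 0, 0, 40],
    [0.0768, 0.0313, 0, 0, 0, 44],
    [0.0782, 0.0327, 0, 0, 0, 45]
  ]
}}

```text
clock: 18.6
tool_pos: [0.502, 0.1616, 0.1643]
eef_rot: [0.659, 0.752, -0.001, -0.001]
contact_force: [-2.1, -6.1, 6.0]
opening: 0.47
```

Emit:
{"op": "carry_out", "data": {
  "commands": [
    [0, 0, 0, 0, 0, 0],
    [0, 0, 0, 0, 0, 0],
    [0, 0, 0, 0, 0, 0],
    [0, 0, 0, 0, 0, 0]
  ]
}}

```text
clock: 19.0
tool_pos: [0.5021, 0.1613, 0.1643]
eef_rot: [0.658, 0.753, -0.001, -0.001]
contact_force: [-2.0, -4.5, 7.2]
opening: 0.465
```

```bash
python3 - <<'E'
from h import *
from plant import r
p=r.snapshot("scene"); cv2.imwrite("pics/scene8.png",p["img"])
t=r.snapshot("top"); cv2.imwrite("pics/top8.png",t["img"])
for l in("keeper","gate_catch_grip"): print(l,[(x['p'],x['xyz']) for x in r.spot_point(p,l)][:3])
s=r.get_state(); print(s["q"],s["qd"].round(3),s["tool_pos"],s["clock"],s["opening"],s["contact_force"])
y=R.from_quat(s["eef_rot"]).as_matrix()[:,1]; P=np.load("cage.npy")
print("gate angle est",P[2]+np.pi/2-np.arctan2(y[1],y[0]))
E
```

```text
keeper [(0.78, [0.6406, 0.3015, 0.0014]), (0.55, [0.4048, -0.1722, 0.0086])]
gate_catch_grip [(0.92, [0.5016, 0.1624, 0.1823])]
[-0.5338801   0.68783502  0.22477345  1.94290909 -0.27771893  0.54361804
  0.0143568 ] [ 0.    -0.    -0.001 -0.     0.001  0.002 -0.001] [0.50206062 0.16127194 0.16429628] 19.2 0.47143024584172677 [-2.07422888 -4.57824344  7.23598423]
gate angle est 1.3117762630391503
```

View pics/scene8.png

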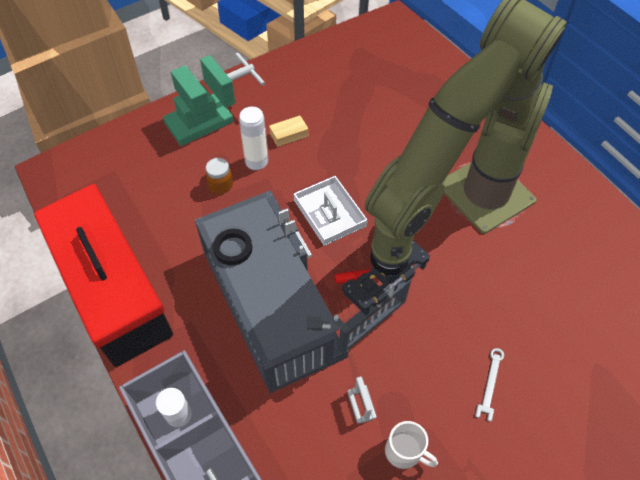

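View pics/top8.png

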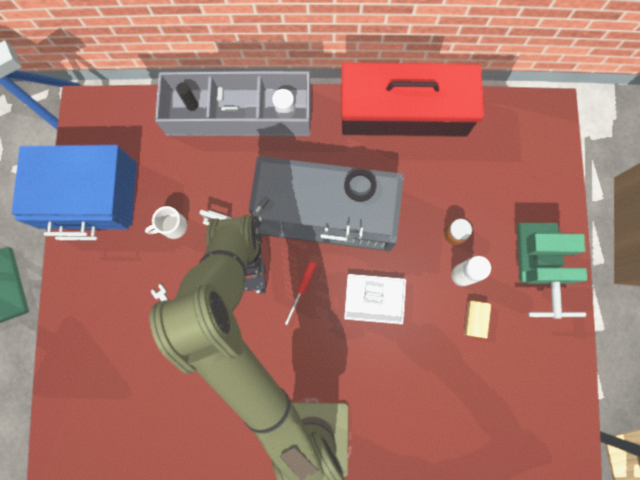

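```bash
python3 -c "
from plant import r
print(r.finish_job())"
```

```text
the job is handed in; nothing more can be done
None
```

The job is handed in at 19.2 s on the clock, with the gripper still holding the gate open. No verdict was reported, so these are my own readings.

**What I did**
1. I lifted the smaller loop off the posts and set it down in the tray; the larger look-alike on the table was left alone.
2. I squeezed the frame catch until the fingers were 41 mm apart, which matches its ears at their stop. In the picture taken after I let go, they were still together.
3. I squeezed the gate catch, again to about 41 mm, and swung the gate out past the detent.

**Last checks**
- **Gate:** it is about 1.31 rad (75°) open, judged from the tool's direction. The network places the catch grip within about 2 mm of where the gripper is. The joints were still, and the grip setting was 30 N with the fingers at the width of the squeezed catch.
- **Loop:** it is upright in the tray, within about 10 mm of the middle.
- **Other things:** in the last pictures nothing looks moved. The arm covers most of the spanner in the top view, but the scene view shows it in its place.

**Small disagreements**
- My pose for the cage was 2–4 mm off the networks' points, and squeezing the frame catch pushed the tool about 2 mm sideways with 8 N. I moved the gate grip by 2 mm to allow for it.
- At the end the tool read a steady force of about 9 N, mostly upward. That is well under the limits.

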